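# Load and crank the soap mill

### The job

Put the soap stick upright into the chute of the hand-cranked soap mill so that it stands on the bottom, then take the knob and give the crank three turns clockwise, gently and evenly through the heavy point in each turn, and leave the handle at the back where it started. The mill is not fastened to the glass shelf: bear down on the knob while you crank so that the mill does not skid, twist or tip, but do not lean hard on the glass, and leave the other things on the shelf alone.

Things in the scene. Friction and masses are not known exactly. Their poses are not given: they have to be found in the camera images.
- shelf: frosted glass shelf, 440 (x) by 920 (y) by 10 mm, on short steel brackets; origin on the table under its centre; its top surface is 45 mm above the origin
- mill: soap mill: square stainless box, 1.65 kg, base 150 by 150 mm, 98 mm high to its flat top, loose on four rubber feet on the shelf (friction 0.6). Origin: centre of underside; z up; -x is its front (white drawer front). Unless the knob is pressed down with 15 to 25 N all the way round, it skids or tips at the heavy point; the glass is overloaded above 55 N (weight and push together)
- chute (a point): centre of the mouth of the round soap chute in the mill's flat top, 44 mm in front (-x of the mill) of the crank's axle, 98 mm above the shelf; the hole is 42 mm wide and 60 mm deep, straight and upright, with a flat bottom; a stick standing in it sticks out 10 mm
- axle (a point): point on the crank's vertical axis, at the height of the mill's flat top (98 mm above the shelf), at the middle of the mill. A hub of 22 mm diameter, topped by a nut, rises to 38 mm above this point
- corner (a point): the front right corner of the mill's base plate (-75, -75 mm from the mill's centre, 11 mm above the shelf)
- crank (a joint): angle of the crank, rad, growing clockwise seen from above; at 0 and each full turn (6.28) the handle points to the mill's back (+x). Starts at 0. Turning takes about 0.1 N m with the handle at the back, swelling to a heavy point of 0.7 N m (11 N at the knob; a little more when turned fast) as the handle passes the front (pi, 3 pi, 5 pi); the crank stays where it is left
- knob (a point): middle of the black crank knob, an upright turned grip 28 mm in diameter and 46 mm high that spins freely on its own pin, 65 mm from the crank's axis; this point lies 23 mm below its top, 53 mm above the mill's flat top. Its foot is 5 mm above the crank arm, a flat bar 18 mm wide, 17 to 25 mm above the mill's flat top
- soap_center (a point): middle of the soap stick, a plain cream cylinder 30 mm in diameter and 70 mm long, 58 g, standing upright on the shelf (this point is 35 mm above its foot)
- jar: bystander: squat amber jar, 52 mm wide, 55 mm high; origin under its centre
- brush: bystander: shaving brush standing on its handle, 38 mm wide, 100 mm high; origin under its centre
- shampoo: bystander: closed white plastic shampoo bottle, oval, 70 by 40 mm, 184 mm high with its round cap; origin under its centre
- tumbler: bystander: round white ceramic tumbler, 76 mm wide, 95 mm high; origin under its centre
- pumice: bystander: black pumice stone, a rounded block 95 by 55 mm, 34 mm high; origin under its centre
- comb: bystander: clear acrylic comb, 170 by 37 by 6 mm, lying flat; origin under its middle
Things that resemble listed ones, but are neither listed nor needed, are in the scene too. Leave any yellow look-alike of the part that bears soap_center alone. Leave any red look-alike of the mill alone.

How it is judged:
On the way, in this order (a step that is already met when the one before it is completed fails the run):
1. the soap stick stands upright on the bottom of the chute (horizontal distance between soap_center and chute below 0.008 m and z of soap_center in the frame of chute below -0.02 m and angle between soap_center's own z axis and vertical below 0.25 rad), for 0.2 s.
2. the crank is carried through the heavy point of the first turn, moving on (value of joint crank between 2.34 and 3.94 rad and velocity of joint crank above 0.1 rad/s), for 0.1 s.
3. the same in the second turn (value of joint crank between 8.62 and 10.22 rad and velocity of joint crank above 0.1 rad/s), for 0.1 s.
4. the same in the third turn (value of joint crank between 14.91 and 16.51 rad and velocity of joint crank above 0.1 rad/s), for 0.1 s.
At the end, for the whole second after the job is handed in: crank turned three times and at rest with the handle at the mill's back (within 0.7 rad of 6 pi = 18.85), the soap stick standing in the chute (middle 20 mm or more below the mouth, within 8 mm of its centre), the mill flat (tilt under 0.03 rad) and at rest on the shelf (value of joint crank between 18.15 and 19.55 rad and not (velocity of joint crank above 0.15 rad/s or velocity of joint crank below -0.15 rad/s) and horizontal distance between soap_center and chute below 0.008 m and z of soap_center in the frame of chute below -0.02 m and angle between mill's own z axis and vertical below 0.03 rad and linear speed of mill below 0.01 m/s and height (world z) of mill below 0.05 m); the robot touches nothing.
It fails at once if the mill skids, twists or is dragged: its middle or its front right corner moves more than 25 mm (distance of any of mill, corner from where it was at the start of the episode above 0.025 m).
It fails at once if the mill tips by more than 0.1 rad (angle between mill's own z axis and vertical above 0.1 rad).
It fails at once if the glass shelf is overloaded: more than 55 N under the mill (contact force between mill and shelf above 55 N).
It fails at once if the crank is jerked on faster than 4 rad/s, or once under way runs back faster than 1 rad/s (velocity of joint crank above 4 rad/s or (value of joint crank above 0.5 rad and velocity of joint crank below -1 rad/s)).
It fails at once if a bystander is moved by more than 30 mm (distance of any of jar, brush, shampoo, tumbler, pumice, comb from where it was at the start of the episode above 0.03 m).
It also fails if it takes over 72 s, if anything falls off the work surface, if the arm or the gripper's body presses on something with over 40 N, if the wrist force passes 120 N, or if a joint passes its speed limit or range.

### The arm

A 7-joint arm with a two-finger parallel gripper is mounted at the origin on the work surface. World frame = base frame: x ahead of the robot, y to its left, z up, the work surface at z = 0. Lengths are in m, angles in rad, forces in N, time in s.
With the tool pointing down it reaches from about 0.4 to 0.9 m from the base axis. Payload 5.5 kg.
Tool frame: the origin (TCP) lies midway between the tips of the shut fingers; the grasp point (between the pads) lies 19 mm behind it; z points along the fingers, y is the line along which they close (so a half turn about z gives the same grasp; the last joint's range is limited). The gripper opens to 85 mm and grips with 20 to 120 N. Pads are 22 mm wide; open, the fingers measure 114 mm over their backs; the gripper's body (76 mm by 85 mm) begins 54 mm behind the grasp point. The pads swing forward as they close: fully open they stand 13 mm farther back than shut.
Start: joints at [1.456, 0.501, -0.427, 1.55, 0.221, 1.138, -0.21], TCP at [0.24, -0.604, 0.231] pointing down, gripper open.
Joint ranges: [-2.88, 2.88], [-0.31, 2.03], [-1.54, 1.56], [0.2, 2.42], [-1.41, 4.55], [0.19, 2.02], [-2.57, 2.57]. Speed limits (rad/s): [2.57, 2.57, 3.14, 3.14, 3.14, 3.14, 3.14].

### API

Orientations are given as a unit quaternion [x, y, z, w].
In Python, from plant import ctrl gives the robot as it stands. The module is installed in compiled form; this text tells all that it offers.
- The arm moves only by the tool drive_tool, never from a script. Its argument "moves" is a list of rows, each an object with "dp": the shift along the world's x, y, z in mm, a list of three; "rot": the turn, a rotation vector about the world's x, y, z in degrees, a list of three; "fingers": the finger opening in mm, from 0 to 85.4. A call has 1 to 5 rows; each row is the pose to reach, as a shift and turn from the pose commanded when the call began; what a row does not reach only later rows make up. A row lasts 1/10 s, in which the tool goes at most 50 mm and 8.59 degrees, less where a joint would pass 70% of its speed; a pose out of reach is approached as far as the arm can. A call with a gripper value outside its range is refused whole. The fingers move at their own pace and stop on an object; "newtons" is the grip in N (left out, the last holds). Time passes only in rows, so rows that repeat a pose let the fingers close. It gives the time, the measured TCP pose, the force, the opening and the grip force at its end, in the units of the state.
- ctrl.sense(): the state, without advancing time (a new reading comes with each control period).
- ctrl.get_image(name): name is "side" or "top"; returns the picture (420x560x3 uint8, blue, green, red); there is no depth.
- ctrl.camera_info(name): a dict with "fx", "fy", "cx", "cy" (pixels), "k1" (the pictures are not rectified: a ray, as slopes to the right and down, at radius r is drawn at 1 + k1 r^2 times it, then the intrinsics apply), "extrinsics" (4x4, takes a point from camera to world coordinates). Camera axes: x right, y down, z forward; pixel columns grow to the right and rows downward; lengths in m; the calibration is good to about 2 mm. A picture is of the moment at which its call begins. camera_info takes no time and is no camera call.
- ctrl.close_job(): hands the job in; it is judged then, once.
Trained networks look in the newest picture that a camera, given by its name, has taken for a name from the list of things; names that differ only in an ending like _2 or _b are one class to them, and where a whole thing is asked for, a point or a joint stands for the part that bears it (a point fixed in the world has none). Each returns a list of dicts, best first, with "conf" (0 to 1); they miss things now and then, are a little off and sometimes report something else, mostly with a low value. They report only what shows in the picture. A call takes as long as a camera call. They do not tell look-alikes from the thing itself.
- ctrl.spot_in(camera, query): "bbox" ([left, top, right, bottom] as shares, 0 to 1, of the picture: columns of its width, rows of its height, round what is visible of it).
- ctrl.cut_out(camera, query): "pixels" (420x560 bool, what is visible of it) and "bbox" ([left, top, right, bottom] as shares, 0 to 1, of the picture: columns of its width, rows of its height, round what is visible of it).
- ctrl.mark_of(camera, query): "point" ([column, row] as shares, 0 to 1, of the picture: columns of its width, rows of its height: a listed point, or the origin of a listed thing).
The state is a dict: "time_s": time; "qpos": joint angles; "qd": joint speeds; "joint_efforts": joint torques, N m; "position": TCP position; "eef_rot": TCP orientation; "ft_force": force on the tool from outside, world axes, zero at the start; "torque": the same for the moment, N m; "gripper_width": finger opening in m; "finger_force": force on a finger pad.
Only numpy, scipy, OpenCV 4.12 (cv2) and the standard library are available. Lean on these libraries where they do the work, as an engineer would, in place of code of your own. Each camera call takes 0.05 s, during which the arm holds its last target. There are 200 camera calls.

## Working session

There is one attempt and no reset: what is moved stays moved. The work goes in short steps, Python scripts to look and compute and a tool call to move; the robot and the scene stay as the last step left them, time stands still between calls to the robot, and variables do not carry over. Pictures are saved under pics/ and viewed, at most 10 in all, crops included, and the job is handed in when it is done.

Besides the shell and the picture viewer there is one more tool, called in YAML: its name, and indented under it one key for each argument. drive_tool: Moves the arm, as the interface text tells. Its arguments: {"type":"object","properties":{"moves":{"type":"array"},"newtons":{"type":"number"}},"required":["moves"]}

```bash
mkdir -p pics
cat > h.py <<'E'
import numpy as np, cv2
from plant import ctrl
def ray(cam,u,v):
    c=ctrl.camera_info(cam);x=(u-c["cx"])/c["fx"];y=(v-c["cy"])/c["fy"]
    a,b=x,y
    for _ in range(30):
        s=1+c["k1"]*(a*a+b*b);a,b=x/s,y/s
    T=np.array(c["extrinsics"]);d=T[:3,:3]@np.array([a,b,1]);return T[:3,3],d/np.linalg.norm(d)
def atz(cam,u,v,z):
    o,d=ray(cam,u,v);return o+d*(z-o[2])/d[2]
def proj(cam,P):
    c=ctrl.camera_info(cam);T=np.array(c["extrinsics"]);q=T[:3,:3].T@(np.array(P)-T[:3,3]);a,b=q[0]/q[2],q[1]/q[2];s=1+c["k1"]*(a*a+b*b)
    return np.array([c["fx"]*a*s+c["cx"],c["fy"]*b*s+c["cy"]])
def tri(uv1,uv2,c1="side",c2="top"):
    o,d=ray(c1,*uv1);p,e=ray(c2,*uv2)
    t=np.linalg.lstsq(np.c_[d,-e],p-o,rcond=None)[0];a=o+d*t[0];b=p+e*t[1];return (a+b)/2,np.linalg.norm(a-b)
E
python3 - <<'E'
from h import *
np.set_printoptions(precision=3,suppress=True)
for c in("side","top"):
    cv2.imwrite(f"pics/{c}0.png",ctrl.get_image(c))
    i=ctrl.camera_info(c);print(c,i["fx"],i["k1"],np.array(i["extrinsics"]))
    for q in("knob","axle","chute","corner","soap_center","mill","shelf"):
        print(c,q,[(round(r["conf"],2),(np.array(r["point"])*[560,420]).round(1)) for r in ctrl.mark_of(c,q)])
s=ctrl.sense();print(s["time_s"],s["position"],s["eef_rot"],s["ft_force"],s["gripper_width"])
E
```

```text
side 531.8500937035076 -0.024501061978976602 [[ 0.876  0.35  -0.331  0.941]
 [ 0.482 -0.641  0.597 -0.922]
 [-0.003 -0.683 -0.731  1.27 ]
 [ 0.     0.     0.     1.   ]]
side knob [(0.57, array([342.4, 191. ]))]
side axle [(0.76, array([257.2, 132.3])), (0.74, array([327.5, 190. ]))]
side chute [(0.98, array([255.9, 140.7])), (0.95, array([316.7, 179.1]))]
side corner [(0.67, array([270.1, 168. ])), (0.57, array([287.6, 210.2]))]
side soap_center [(0.58, array([407.2, 190.5])), (0.54, array([212.4, 256.3])), (0.52, array([312.1, 310.8]))]
side mill [(0.87, array([324.8, 213.1])), (0.59, array([252.5, 156.6]))]
side shelf [(0.72, array([324.5, 256. ])), (0.5, array([292.9, 207.9])), (0.25, array([371. , 262.5]))]
top 436.78465643130795 0.045826782412507185 [[-0.001 -0.995  0.101  0.335]
 [-1.    -0.001 -0.024 -0.012]
 [ 0.024 -0.101 -0.995  1.242]
 [ 0.     0.     0.     1.   ]]
top knob [(0.58, array([106.1, 325.5])), (0.53, array([221.1, 148. ]))]
top axle [(0.93, array([213.7, 174.9])), (0.72, array([141.6, 315.6])), (0.72, array([346. , 133.2]))]
top chute [(0.75, array([208.3, 185.5])), (0.75, array([152.4, 176.8])), (0.61, array([157. , 309.4]))]
top corner [(0.79, array([166.4, 274.5])), (0.68, array([231.2, 216.6]))]
top soap_center [(0.66, array([348.2, 131.6])), (0.49, array([329. , 263.7])), (0.44, array([214.1, 175.1]))]
top mill [(0.9, array([155.3, 309.7])), (0.6, array([219.2, 181.6]))]
top shelf [(0.92, array([263.5, 164.6]))]
0.8 [ 0.24  -0.604  0.231] [0.982 0.188 0.    0.   ] [-0.175  0.285 -0.012] 0.08549660788434942
```

View pics/side0.png

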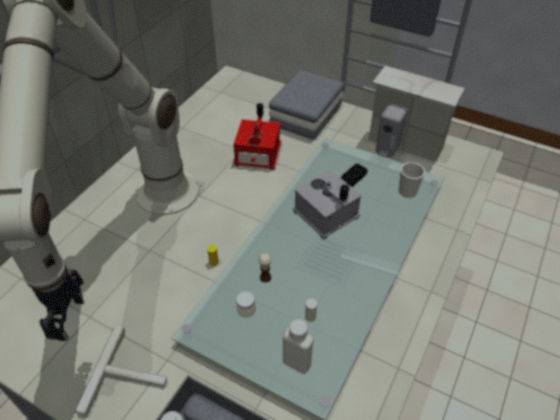

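View pics/top0.png

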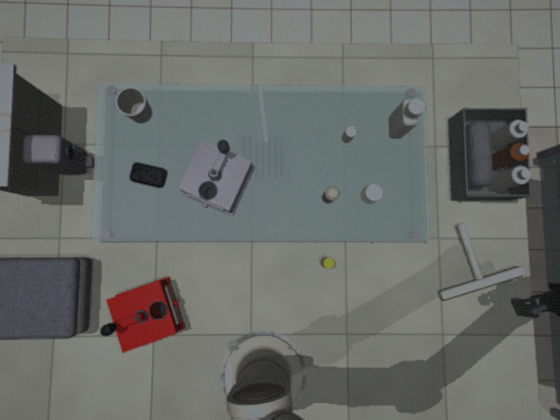

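Run:
```python
from h import *
np.set_printoptions(precision=4,suppress=True)
for n,uv,z in (("knob",(223,147),.196),("axle",(213.7,174.9),.143),("chute",(207.5,190),.143),("soap",(348.2,131.6),.08)):
    print(n,atz("top",*uv,z))
print("side",atz("side",316.7,179.1,.143),atz("side",327.5,190,.143),atz("side",342.4,191,.196),atz("side",312.1,310.8,.08))
for c in("side","top"):
  for q in("soap_center","knob","chute"):
    for r in ctrl.cut_out(c,q):
        m=r["pixels"];y,x=np.nonzero(m);print(c,q,round(r["conf"],2),len(x),(x.mean().round(1),y.mean().round(1)),(np.array(r["bbox"])*[560,420,560,420]).round(1))
t=cv2.imread("pics/top0.png")[115:235,150:310];cv2.imwrite("pics/topz.png",cv2.convertScaleAbs(cv2.resize(t,None,fx=5,fy=5,interpolation=2),alpha=1.6))
t=cv2.imread("pics/side0.png")[150:250,270:420];cv2.imwrite("pics/sidez.png",cv2.convertScaleAbs(cv2.resize(t,None,fx=5,fy=5,interpolation=2),alpha=1.6))
```

```text
knob [0.5864 0.0949 0.196 ]
axle [0.5271 0.123  0.143 ]
chute [0.4884 0.1381 0.143 ]
soap [ 0.6586 -0.2331  0.08  ]
side [0.4781 0.1543 0.143 ] [0.5269 0.1276 0.143 ] [0.5852 0.095  0.196 ] [ 0.6569 -0.232   0.08  ]
side soap_center 0.68 190 (np.float64(212.6), np.float64(254.3)) [206.  244.5 218.1 261.7]
side soap_center 0.67 389 (np.float64(371.2), np.float64(264.1)) [341.6 253.7 398.5 275.6]
side soap_center 0.54 258 (np.float64(310.5), np.float64(310.4)) [306.8 297.5 318.3 324. ]
side soap_center 0.16 3062 (np.float64(326.8), np.float64(203.9)) [292.8 169.8 362.6 240.5]
side knob 0.58 98 (np.float64(343.9), np.float64(192.2)) [340.7 186.7 351.3 202.2]
side knob 0.5 98 (np.float64(259.7), np.float64(109.2)) [255.9 102.5 264.3 116.7]
side knob 0.24 279 (np.float64(339.0), np.float64(192.3)) [325.5 184.5 349.9 205. ]
side chute 0.91 2196 (np.float64(257.0), np.float64(142.0)) [233.  104.6 285.2 171.7]
top soap_center 0.61 150 (np.float64(347.7), np.float64(134.1)) [340.7 123.3 357.  141.3]
top soap_center 0.58 135 (np.float64(326.7), np.float64(262.0)) [321.5 256.9 332.6 267.5]
top soap_center 0.23 335 (np.float64(370.9), np.float64(193.4)) [357.8 182.6 381.9 206.8]
top knob 0.76 177 (np.float64(107.9), np.float64(329.4)) [ 99.7 322.8 120.9 335.6]
top chute 0.8 3613 (np.float64(216.6), np.float64(176.4)) [181.7 138.4 254.3 216.4]
top chute 0.62 3983 (np.float64(143.4), np.float64(314.7)) [ 98.4 277.7 184.3 352.3]
```

View pics/topz.png

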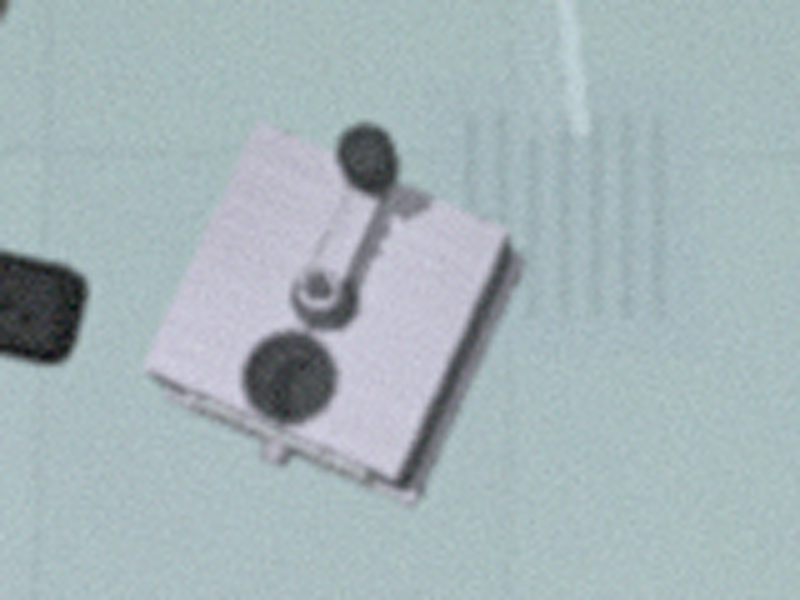

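View pics/sidez.png

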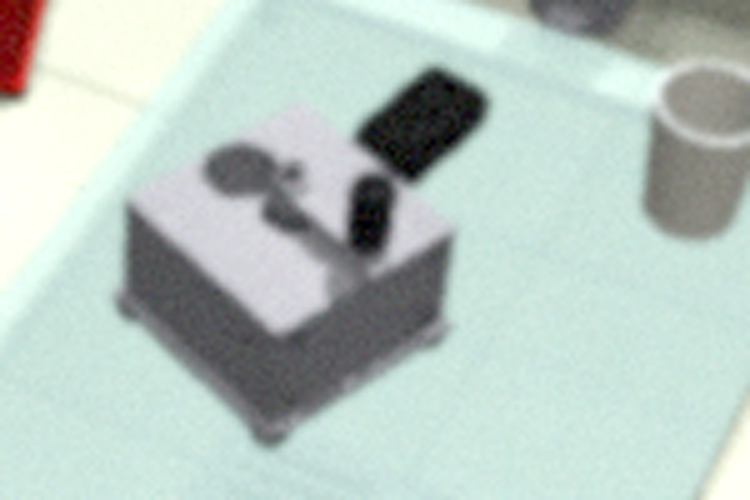

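The top crop shows the steel mill: chute centre about px (207.6,190), nut (213.6,172), knob top (223,145), top-plate corners round (215.7,175). In the side crop the chute is near (317.6,183.5); the soap stands at side (311.5,310.5) and top (348.2,132).

Run:
```python
from h import *
np.set_printoptions(precision=4,suppress=True)
f=lambda x,y:(150+(x+.5)/5-.5,115+(y+.5)/5-.5)
g=lambda x,y:(270+(x+.5)/5-.5,150+(y+.5)/5-.5)
C=[atz("top",*f(*p),.143) for p in((262,125),(510,235),(400,480),(150,368))];print(np.array(C),np.mean(C,0))
D=[atz("side",*g(*p),.143) for p in((130,200),(300,103),(455,233),(283,335))];print(np.array(D),np.mean(D,0))
print("chute",atz("top",*f(290,377),.143),atz("side",*g(241,168),.143))
print("nut",atz("top",*f(320,287),.181),"knobtop",atz("top",*f(364,155),.219-.012), "side knob",atz("side",*g(369,216),.196))
P=np.array([.6578,-.2325,.08])
for z in(.045,.115):print(z,proj("top",[*P[:2],z]),proj("side",[*P[:2],z]))
print(tri((312,310.8),(348.2,131.8)))
print(proj("top",[.6578-.05,-.2325,.045]))
```

```text
[[0.618  0.1538 0.143 ]
 [0.5617 0.0273 0.143 ]
 [0.4362 0.082  0.143 ]
 [0.4928 0.208  0.143 ]] [0.5272 0.1178 0.143 ]
[[0.4426 0.0835 0.143 ]
 [0.4958 0.209  0.143 ]
 [0.6237 0.1511 0.143 ]
 [0.5692 0.0291 0.143 ]] [0.5328 0.1182 0.143 ]
chute [0.4884 0.1378 0.143 ] [0.4888 0.1398 0.143 ]
nut [0.5276 0.1187 0.181 ] knobtop [0.5872 0.0952 0.207 ] side knob [0.5907 0.0897 0.196 ]
0.045 [345.6644 135.2765] [311.7546 318.2212]
0.115 [350.4227 128.2818] [312.9348 303.6742]
(array([ 0.6573, -0.233 ,  0.0817]), np.float64(0.0005873915783528127))
[345.9294 152.8183]
```

drive_tool:
  moves:
    - {"dp":[30,25,20],"rot":[0,0,-8],"fingers":60}
    - {"dp":[62,52,40],"rot":[0,0,-16],"fingers":60}
    - {"dp":[95,80,55],"rot":[0,0,-24],"fingers":60}
    - {"dp":[128,108,60],"rot":[0,0,-32],"fingers":60}
    - {"dp":[160,135,60],"rot":[0,0,-40],"fingers":60}
  newtons: 40

```text
time_s: 1.6
position: [0.4017, -0.4682, 0.293]
eef_rot: [0.987, -0.162, 0.001, 0.001]
ft_force: [-0.2, -0.4, 0.4]
gripper_width: 0.06
finger_force: 0.0
```

```bash
python3 -c "
from h import *
s=ctrl.sense();print(s)"
```

```text
{'time_s': 1.6, 'qpos': array([ 1.10055593,  0.3794013 , -0.37337243,  1.57119918,  0.1448391 ,
        1.2154292 , -1.19542409]), 'qd': array([-0.7472936 , -0.0143094 ,  0.10341535,  0.04331238, -0.04244364,
       -0.02691904, -2.02479457]), 'joint_efforts': array([ 4.13919032e+00, -5.29789817e+01, -4.11738172e+00, -2.93120420e+01,
        3.93829623e-02,  2.90279808e-01,  2.71514408e+00]), 'position': array([ 0.40172145, -0.46824798,  0.29300471]), 'eef_rot': array([ 9.86753615e-01, -1.62219535e-01,  1.14671822e-03,  9.00475977e-04]), 'ft_force': array([-0.20864741, -0.38843829,  0.37269544]), 'torque': array([ 0.06899614, -0.09497284, -0.06407865]), 'finger_force': 0.0, 'gripper_width': 0.05996887627317086}
```

drive_tool:
  moves:
    - {"dp":[34,32,0],"rot":[0,0,0],"fingers":60}
    - {"dp":[68,64,0],"rot":[0,0,6],"fingers":60}
    - {"dp":[102,95,0],"rot":[0,0,14],"fingers":60}
    - {"dp":[136,126,0],"rot":[0,0,22],"fingers":60}
    - {"dp":[170,157,0],"rot":[0,0,30],"fingers":60}

```text
time_s: 2.1
position: [0.571, -0.3108, 0.2916]
eef_rot: [0.995, 0.104, 0.0, 0.0]
ft_force: [0.6, -0.5, -0.2]
gripper_width: 0.06
finger_force: 0.0
```

drive_tool:
  moves:
    - {"dp":[30,28,0],"rot":[0,0,5],"fingers":60}
    - {"dp":[58,54,-20],"rot":[0,0,5],"fingers":60}
    - {"dp":[80,73,-50],"rot":[0,0,5],"fingers":60}
    - {"dp":[87,79,-90],"rot":[0,0,5],"fingers":60}
    - {"dp":[87,79,-110],"rot":[0,0,5],"fingers":60}

```text
time_s: 2.6
position: [0.6566, -0.2295, 0.1774]
eef_rot: [0.989, 0.147, -0.001, -0.002]
ft_force: [0.1, -0.2, -0.7]
gripper_width: 0.0601
finger_force: 0.0
```

```bash
python3 -c "
from h import *
s=ctrl.sense();print(s['position'],s['qpos'],s['eef_rot'])
for c in('side','top'):
    im=ctrl.get_image(c);u,v=proj(c,[.657,-.2325,.1]).astype(int);k=cv2.resize(im[v-40:v+40,u-50:u+50],None,fx=4,fy=4,interpolation=2);globals()[c]=cv2.convertScaleAbs(k,alpha=1.5)
cv2.imwrite('pics/soap1.png',np.hstack([side,top]))"
```

```text
[ 0.65661192 -0.22949644  0.17743797] [ 0.64506414  0.65694107 -0.52978098  1.46357283  0.34761816  1.11966584
 -1.22315309] [ 0.98915697  0.1468448  -0.00148814 -0.00169728]
```

View pics/soap1.png

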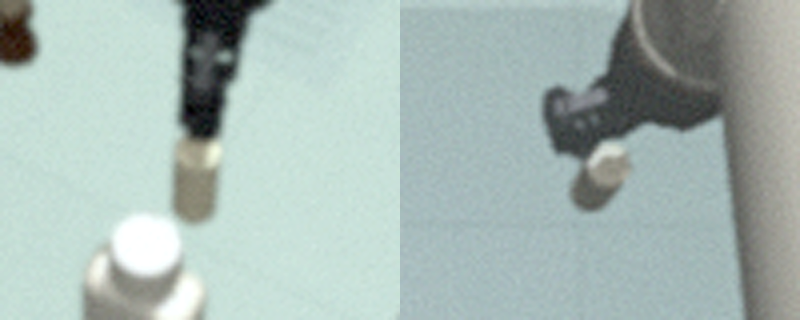

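The side view (left) shows the fingers straight above the soap at crop px (197,150). The top view is oblique but agrees. I'm descending to grip.

drive_tool:
  moves:
    - {"dp":[0,-2,-30],"rot":[0,0,0],"fingers":60}
    - {"dp":[0,-3,-60],"rot":[0,0,0],"fingers":60}
    - {"dp":[0,-3,-87],"rot":[0,0,0],"fingers":60}
    - {"dp":[0,-3,-90],"rot":[0,0,0],"fingers":45}
    - {"dp":[0,-3,-90],"rot":[0,0,0],"fingers":20}
  newtons: 30

```text
time_s: 3.2
position: [0.6571, -0.2366, 0.0923]
eef_rot: [0.99, 0.144, 0.0, 0.0]
ft_force: [0.5, 0.7, -0.6]
gripper_width: 0.0317
finger_force: 5.3
```

drive_tool:
  moves:
    - {"dp":[0,0,0],"rot":[0,0,0],"fingers":20}
    - {"dp":[0,0,0],"rot":[0,0,0],"fingers":20}
    - {"dp":[0,0,0],"rot":[0,0,0],"fingers":20}
    - {"dp":[0,0,15],"rot":[0,0,0],"fingers":20}
    - {"dp":[0,0,40],"rot":[0,0,0],"fingers":20}

```text
time_s: 3.7
position: [0.6555, -0.2358, 0.1309]
eef_rot: [0.989, 0.145, -0.001, -0.001]
ft_force: [0.2, -0.5, -0.5]
gripper_width: 0.0298
finger_force: 29.0
```

drive_tool:
  moves:
    - {"dp":[-5,12,35],"rot":[0,0,0],"fingers":20}
    - {"dp":[-15,35,75],"rot":[0,0,0],"fingers":20}
    - {"dp":[-30,68,110],"rot":[0,0,0],"fingers":20}
    - {"dp":[-48,106,130],"rot":[0,0,0],"fingers":20}
    - {"dp":[-67,148,140],"rot":[0,0,0],"fingers":20}

```text
time_s: 4.2
position: [0.5907, -0.0873, 0.2756]
eef_rot: [0.99, 0.144, 0.003, 0.001]
ft_force: [0.8, 0.3, -0.9]
gripper_width: 0.0297
finger_force: 29.0
```

drive_tool:
  moves:
    - {"dp":[-19,42,0],"rot":[0,0,0],"fingers":20}
    - {"dp":[-38,84,0],"rot":[0,0,0],"fingers":20}
    - {"dp":[-57,126,0],"rot":[0,0,0],"fingers":20}
    - {"dp":[-76,168,0],"rot":[0,0,0],"fingers":20}
    - {"dp":[-92,203,0],"rot":[0,0,0],"fingers":20}

```text
time_s: 4.7
position: [0.4966, 0.1176, 0.273]
eef_rot: [0.989, 0.146, 0.001, 0.0]
ft_force: [0.1, 0.6, -0.6]
gripper_width: 0.0298
finger_force: 29.0
```

drive_tool:
  moves:
    - {"dp":[-6,16,-15],"rot":[0,0,0],"fingers":20}
    - {"dp":[-8,22,-35],"rot":[0,0,0],"fingers":20}
    - {"dp":[-8,22,-55],"rot":[0,0,0],"fingers":20}
    - {"dp":[-8,22,-65],"rot":[0,0,0],"fingers":20}
    - {"dp":[-8,22,-65],"rot":[0,0,0],"fingers":20}

```text
time_s: 5.2
position: [0.4891, 0.1365, 0.2059]
eef_rot: [0.989, 0.145, -0.001, 0.0]
ft_force: [0.2, -0.3, -0.7]
gripper_width: 0.0298
finger_force: 29.0
```

```bash
python3 -c "
from h import *
s=ctrl.sense();print(s['position'],s['qpos'],s['eef_rot'],s['gripper_width'])
for c in('side','top'):
    im=ctrl.get_image(c);u,v=proj(c,[.5,.13,.16]).astype(int);k=cv2.resize(im[v-50:v+50,u-40:u+40],None,fx=5,fy=5,interpolation=2);globals()[c]=cv2.convertScaleAbs(k,alpha=1.5)
    print(c,[5*(proj(c,[*s['position'][:2],z])-[u-40,v-50]) for z in(s['position'][2]-.047,s['position'][2]-.02)], 5*(proj(c,[.4887,.1365,.143])-[u-40,v-50]))
cv2.imwrite('pics/ch1.png',np.hstack([side,top]))"
```

```text
[0.48909705 0.13650715 0.20593642] [ 0.28782233  0.32462463 -0.72693498  1.92043668  0.25604873  0.99177731
 -1.83534222] [ 9.89457091e-01  1.44823963e-01 -7.97241368e-04  2.22686251e-04] 0.02975044087767529
side [array([188.33268595, 240.56735597]), array([190.6327709 , 207.78870715])] [186.40362246 259.32388808]
top [array([191.39185361, 274.16192142]), array([183.81573704, 266.28483048])] [195.69284245 279.41010786]
```

View pics/ch1.png

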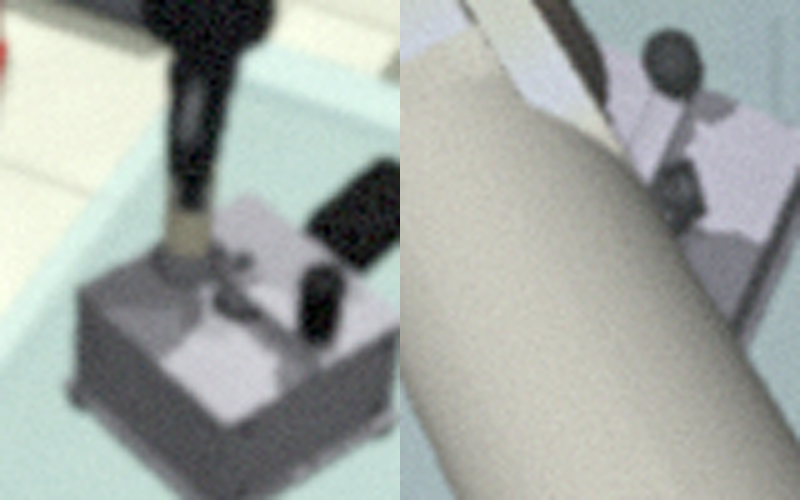

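The side view shows the soap (crop px 189,235) directly over the dark chute ring (about 187,259), so it is aligned within about 2 mm.

drive_tool:
  moves:
    - {"dp":[0,0,-8],"rot":[0,0,0],"fingers":20}
    - {"dp":[0,0,-14],"rot":[0,0,0],"fingers":20}
    - {"dp":[0,0,-20],"rot":[0,0,0],"fingers":20}
    - {"dp":[0,0,-26],"rot":[0,0,0],"fingers":20}
    - {"dp":[0,0,-30],"rot":[0,0,0],"fingers":20}

```text
time_s: 5.8
position: [0.4895, 0.1367, 0.1756]
eef_rot: [0.989, 0.145, -0.0, -0.0]
ft_force: [0.1, 0.5, -1.7]
gripper_width: 0.0296
finger_force: 29.0
```

drive_tool:
  moves:
    - {"dp":[0,0,-8],"rot":[0,0,0],"fingers":20}
    - {"dp":[0,0,-16],"rot":[0,0,0],"fingers":20}
    - {"dp":[0,0,-22],"rot":[0,0,0],"fingers":20}
    - {"dp":[0,0,-26],"rot":[0,0,0],"fingers":20}
    - {"dp":[0,0,-26],"rot":[0,0,0],"fingers":20}

```text
time_s: 6.3
position: [0.4893, 0.1368, 0.1496]
eef_rot: [0.989, 0.145, -0.001, -0.0]
ft_force: [0.6, 0.5, -0.9]
gripper_width: 0.0294
finger_force: 29.0
```

drive_tool:
  moves:
    - {"dp":[0,0,0],"rot":[0,0,0],"fingers":35}
    - {"dp":[0,0,0],"rot":[0,0,0],"fingers":45}
    - {"dp":[0,0,0],"rot":[0,0,0],"fingers":45}
    - {"dp":[0,0,30],"rot":[0,0,0],"fingers":45}
    - {"dp":[0,0,70],"rot":[0,0,0],"fingers":45}

```text
time_s: 6.8
position: [0.4882, 0.1363, 0.2196]
eef_rot: [0.989, 0.145, -0.002, -0.0]
ft_force: [1.4, -0.7, 0.3]
gripper_width: 0.0445
finger_force: 0.0
```

drive_tool:
  moves:
    - {"dp":[0,0,40],"rot":[0,0,0],"fingers":45}
    - {"dp":[35,-15,75],"rot":[0,0,0],"fingers":45}
    - {"dp":[70,-30,80],"rot":[0,0,0],"fingers":45}
    - {"dp":[99,-44,80],"rot":[0,0,0],"fingers":45}
    - {"dp":[99,-44,80],"rot":[0,0,0],"fingers":45}

```text
time_s: 7.3
position: [0.5925, 0.0888, 0.3002]
eef_rot: [0.99, 0.142, 0.001, 0.0]
ft_force: [-0.2, 0.2, -0.4]
gripper_width: 0.045
finger_force: 0.0
```

```bash
python3 -c "
from h import *
s=ctrl.sense();print(s['time_s'],s['position'],s['qpos'],s['ft_force'])
for c in('side','top'):
    im=ctrl.get_image(c);u,v=proj(c,[.53,.12,.16]).astype(int);k=cv2.resize(im[v-50:v+50,u-40:u+40],None,fx=5,fy=5,interpolation=2);globals()[c]=cv2.convertScaleAbs(k,alpha=1.5)
    print(c,[5*(proj(c,P)-[u-40,v-50]) for P in([.4887,.1355,.153],[.5886,.0921,.196])])
cv2.imwrite('pics/ch2.png',np.hstack([side,top]))"
```

```text
7.3 [0.59248526 0.08879871 0.30019633] [ 0.33474684  0.39569089 -0.69827617  1.59833242  0.26611549  1.24287068
 -1.69796732] [-0.22325111  0.17407859 -0.37257908]
side [array([151.50506763, 223.47309071]), array([280.37096195, 275.16188484])]
top [array([170.02013095, 336.63373595]), array([250.72903912, 120.66812005])]
```

View pics/ch2.png

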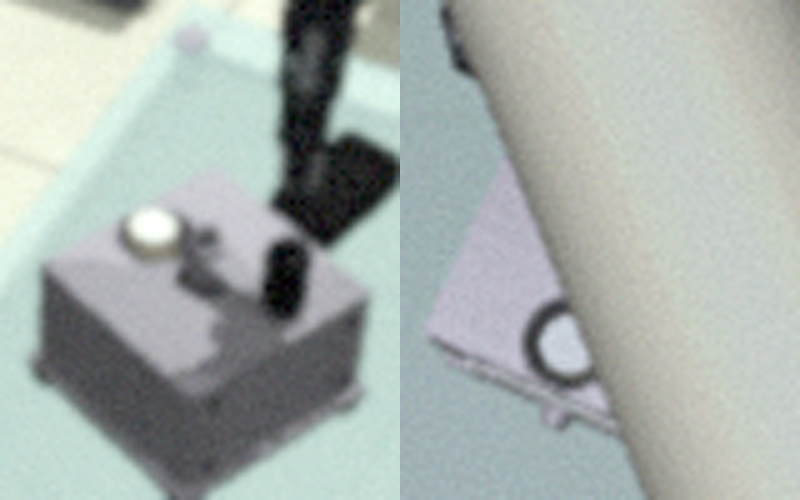

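Soap stands in the chute, sticking out slightly (side crop 151,228); the knob is at side crop (286,278), within 2 mm of the estimate. Descending on the knob.

drive_tool:
  moves:
    - {"dp":[1,0,-30],"rot":[0,0,0],"fingers":48}
    - {"dp":[1,0,-60],"rot":[0,0,0],"fingers":48}
    - {"dp":[1,0,-85],"rot":[0,0,0],"fingers":48}
    - {"dp":[1,0,-105],"rot":[0,0,0],"fingers":48}
    - {"dp":[1,0,-120],"rot":[0,0,0],"fingers":48}

```text
time_s: 7.9
position: [0.588, 0.0938, 0.1791]
eef_rot: [0.989, 0.146, -0.001, -0.0]
ft_force: [-0.8, -0.1, 0.2]
gripper_width: 0.0479
finger_force: 0.0
```

drive_tool:
  moves:
    - {"dp":[0,0,0],"rot":[0,0,0],"fingers":40}
    - {"dp":[0,0,0],"rot":[0,0,0],"fingers":32}
    - {"dp":[0,0,0],"rot":[0,0,0],"fingers":29}
  newtons: 20

```text
time_s: 8.2
position: [0.59, 0.0941, 0.1815]
eef_rot: [0.989, 0.145, 0.001, -0.0]
ft_force: [-0.4, 2.2, -0.8]
gripper_width: 0.0294
finger_force: 0.9
```

drive_tool:
  moves:
    - {"dp":[0,0,0],"rot":[0,0,0],"fingers":27}
    - {"dp":[0,0,0],"rot":[0,0,0],"fingers":24}
    - {"dp":[0,0,0],"rot":[0,0,0],"fingers":20}
  newtons: 40

```text
time_s: 8.5
position: [0.59, 0.0938, 0.1815]
eef_rot: [0.989, 0.145, 0.001, -0.0]
ft_force: [-4.7, 3.1, 5.7]
gripper_width: 0.0264
finger_force: 39.3
```

drive_tool:
  moves:
    - {"dp":[0,0,-1],"rot":[0,0,0],"fingers":20}
    - {"dp":[0,0,-2],"rot":[0,0,0],"fingers":20}
    - {"dp":[0,0,-2],"rot":[0,0,0],"fingers":20}
  newtons: 60

```text
time_s: 8.8
position: [0.5903, 0.0938, 0.1812]
eef_rot: [0.989, 0.145, 0.001, 0.0]
ft_force: [-7.4, 1.5, 16.9]
gripper_width: 0.0268
finger_force: 58.6
```

Run:
```python
import numpy as np
p=lambda d:65*np.array([np.cos(np.radians(-23.5-d)),np.sin(np.radians(-23.5-d))])
f=lambda a,L:print(a,[(p(b)-p(a)).round(1).tolist() for b in L])
f(0,[3,8,14,22,30])
for k in range(8):a=30+45*k;f(a,[a+9*i for i in(1,2,3,4,5)])
f(1065,[1071,1076,1079,1080,1080])
```

```text
0 [[-1.4, -3.1], [-4.2, -8.0], [-8.0, -13.7], [-14.0, -20.4], [-20.9, -26.3]]
30 [[-8.6, -5.4], [-18.0, -9.4], [-27.9, -11.9], [-38.1, -12.7], [-48.3, -12.0]]
75 [[-9.9, 2.3], [-19.4, 6.1], [-28.1, 11.4], [-36.0, 17.9], [-42.6, 25.6]]
120 [[-5.4, 8.6], [-9.4, 18.0], [-11.9, 27.9], [-12.7, 38.1], [-12.0, 48.3]]
165 [[2.3, 9.9], [6.1, 19.4], [11.4, 28.1], [17.9, 36.0], [25.6, 42.6]]
210 [[8.6, 5.4], [18.0, 9.4], [27.9, 11.9], [38.1, 12.7], [48.3, 12.0]]
255 [[9.9, -2.3], [19.4, -6.1], [28.1, -11.4], [36.0, -17.9], [42.6, -25.6]]
300 [[5.4, -8.6], [9.4, -18.0], [11.9, -27.9], [12.7, -38.1], [12.0, -48.3]]
345 [[-2.3, -9.9], [-6.1, -19.4], [-11.4, -28.1], [-17.9, -36.0], [-25.6, -42.6]]
1065 [[-1.4, -6.7], [-3.0, -12.1], [-4.2, -15.3], [-4.7, -16.3], [-4.7, -16.3]]
```

drive_tool:
  moves:
    - {"dp":[-1.2,0.5,-0.6],"rot":[0,0,0],"fingers":20}
    - {"dp":[-1.2,0.5,-0.6],"rot":[0,0,0],"fingers":20}
  newtons: 70

```text
time_s: 9.0
position: [0.5902, 0.0939, 0.1813]
eef_rot: [0.989, 0.145, 0.002, 0.0]
ft_force: [-6.2, 0.3, 18.8]
gripper_width: 0.0255
finger_force: 67.5
```

drive_tool:
  moves:
    - {"dp":[-1.9,-2.9,0],"rot":[0,0,0],"fingers":20}
    - {"dp":[-5.0,-7.7,0],"rot":[0,0,0],"fingers":20}
    - {"dp":[-9.0,-13.3,0],"rot":[0,0,0],"fingers":20}
    - {"dp":[-15.0,-20.0,0],"rot":[0,0,0],"fingers":20}
    - {"dp":[-21.9,-25.9,0],"rot":[0,0,0],"fingers":20}

```text
time_s: 9.5
position: [0.5696, 0.0707, 0.1814]
eef_rot: [0.989, 0.145, 0.004, -0.001]
ft_force: [-1.4, 8.3, 15.4]
gripper_width: 0.0261
finger_force: 68.0
```

drive_tool:
  moves:
    - {"dp":[-9.2,-4.6,-0.4],"rot":[0,0,0],"fingers":20}
    - {"dp":[-19.2,-7.8,-0.8],"rot":[0,0,0],"fingers":20}
    - {"dp":[-29.1,-10.3,-0.8],"rot":[0,0,0],"fingers":20}
    - {"dp":[-39.3,-11.1,-0.8],"rot":[0,0,0],"fingers":20}
    - {"dp":[-49.5,-10.4,-0.8],"rot":[0,0,0],"fingers":20}

```text
time_s: 10.0
position: [0.5237, 0.0596, 0.1816]
eef_rot: [0.989, 0.145, 0.008, -0.001]
ft_force: [6.1, 6.3, 15.4]
gripper_width: 0.0259
finger_force: 67.9
```

drive_tool:
  moves:
    - {"dp":[-9.7,3.5,-0.8],"rot":[0,0,0],"fingers":20}
    - {"dp":[-19.0,8.5,-1.6],"rot":[0,0,0],"fingers":20}
    - {"dp":[-27.5,14.8,-1.8],"rot":[0,0,0],"fingers":20}
    - {"dp":[-35.4,21.9,-1.8],"rot":[0,0,0],"fingers":20}
    - {"dp":[-42.0,29.6,-1.8],"rot":[0,0,0],"fingers":20}

```text
time_s: 10.5
position: [0.4826, 0.0826, 0.1811]
eef_rot: [0.99, 0.143, 0.007, 0.004]
ft_force: [0.0, -12.0, 36.6]
gripper_width: 0.0262
finger_force: 70.1
```

drive_tool:
  moves:
    - {"dp":[-6.2,7.8,1.4],"rot":[0,0,0],"fingers":20}
    - {"dp":[-10.8,17.0,1.5],"rot":[0,0,0],"fingers":20}
    - {"dp":[-13.5,26.7,1.5],"rot":[0,0,0],"fingers":20}

```text
time_s: 10.8
position: [0.4687, 0.1103, 0.1813]
eef_rot: [0.99, 0.143, 0.007, 0.003]
ft_force: [3.8, -9.7, 23.4]
gripper_width: 0.026
finger_force: 69.0
```

drive_tool:
  moves:
    - {"dp":[-0.5,10.2,0.2],"rot":[0,0,0],"fingers":20}
    - {"dp":[0.4,20.5,0.2],"rot":[0,0,0],"fingers":20}
    - {"dp":[2.7,30.4,0.2],"rot":[0,0,0],"fingers":20}

```text
time_s: 11.1
position: [0.4692, 0.1404, 0.181]
eef_rot: [0.99, 0.143, 0.004, 0.003]
ft_force: [-2.6, -11.4, 28.9]
gripper_width: 0.0259
finger_force: 69.7
```

drive_tool:
  moves:
    - {"dp":[3.8,9.5,0.7],"rot":[0,0,0],"fingers":20}
    - {"dp":[9.1,18.2,0.8],"rot":[0,0,0],"fingers":20}
    - {"dp":[15.6,26.1,0.8],"rot":[0,0,0],"fingers":20}

```text
time_s: 11.4
position: [0.4828, 0.1668, 0.1809]
eef_rot: [0.99, 0.143, 0.002, 0.003]
ft_force: [-6.2, -9.7, 26.8]
gripper_width: 0.0261
finger_force: 69.4
```

drive_tool:
  moves:
    - {"dp":[8.1,6.2,0.6],"rot":[0,0,0],"fingers":20}
    - {"dp":[16.7,11.6,0.9],"rot":[0,0,0],"fingers":20}
    - {"dp":[26.1,15.6,0.9],"rot":[0,0,0],"fingers":20}
    - {"dp":[36.0,18.1,0.9],"rot":[0,0,0],"fingers":20}

```text
time_s: 11.8
position: [0.5163, 0.1875, 0.1809]
eef_rot: [0.989, 0.145, 0.0, 0.001]
ft_force: [-9.2, -2.1, 20.0]
gripper_width: 0.0261
finger_force: 68.7
```

drive_tool:
  moves:
    - {"dp":[10.2,0.8,0],"rot":[0,0,0],"fingers":20}
    - {"dp":[20.4,0.1,0],"rot":[0,0,0],"fingers":20}
    - {"dp":[30.3,-2.2,0],"rot":[0,0,0],"fingers":20}
    - {"dp":[39.8,-6.0,0],"rot":[0,0,0],"fingers":20}

```text
time_s: 12.2
position: [0.5565, 0.1848, 0.1811]
eef_rot: [0.989, 0.146, 0.001, -0.001]
ft_force: [-6.3, 4.2, 12.7]
gripper_width: 0.0262
finger_force: 68.2
```

drive_tool:
  moves:
    - {"dp":[8.7,-5.3,-1.0],"rot":[0,0,0],"fingers":20}
    - {"dp":[16.6,-11.8,-1.5],"rot":[0,0,0],"fingers":20}
    - {"dp":[23.2,-19.5,-1.6],"rot":[0,0,0],"fingers":20}
    - {"dp":[28.6,-28.1,-1.7],"rot":[0,0,0],"fingers":20}

```text
time_s: 12.6
position: [0.5886, 0.1573, 0.1811]
eef_rot: [0.989, 0.146, 0.005, -0.002]
ft_force: [1.3, 5.6, 13.6]
gripper_width: 0.0259
finger_force: 68.4
```

drive_tool:
  moves:
    - {"dp":[4.9,-8.9,-1.0],"rot":[0,0,0],"fingers":20}
    - {"dp":[7.4,-18.8,-1.6],"rot":[0,0,0],"fingers":20}
    - {"dp":[8.2,-29.0,-1.6],"rot":[0,0,0],"fingers":20}
    - {"dp":[7.5,-39.2,-1.6],"rot":[0,0,0],"fingers":20}

```text
time_s: 13.0
position: [0.5972, 0.1164, 0.1811]
eef_rot: [0.989, 0.145, 0.006, -0.0]
ft_force: [-0.4, 2.5, 23.3]
gripper_width: 0.0258
finger_force: 69.2
```

drive_tool:
  moves:
    - {"dp":[-2.3,-9.9,0.3],"rot":[0,0,0],"fingers":20}
    - {"dp":[-6.1,-19.4,0.4],"rot":[0,0,0],"fingers":20}
    - {"dp":[-11.4,-28.1,0.4],"rot":[0,0,0],"fingers":20}
    - {"dp":[-17.9,-36.0,0.4],"rot":[0,0,0],"fingers":20}

```text
time_s: 13.4
position: [0.5799, 0.0797, 0.1813]
eef_rot: [0.989, 0.144, 0.007, 0.0]
ft_force: [0.9, 3.5, 22.9]
gripper_width: 0.0259
finger_force: 69.2
```

drive_tool:
  moves:
    - {"dp":[-7.9,-6.4,0.2],"rot":[0,0,0],"fingers":20}
    - {"dp":[-16.5,-11.7,0.2],"rot":[0,0,0],"fingers":20}
    - {"dp":[-25.9,-15.7,0.2],"rot":[0,0,0],"fingers":20}
    - {"dp":[-35.8,-18.2,0.2],"rot":[0,0,0],"fingers":20}

```text
time_s: 13.8
position: [0.5453, 0.0606, 0.1815]
eef_rot: [0.99, 0.144, 0.008, 0.001]
ft_force: [3.7, 1.0, 21.7]
gripper_width: 0.0257
finger_force: 69.1
```

drive_tool:
  moves:
    - {"dp":[-10.2,-0.8,0.2],"rot":[0,0,0],"fingers":20}
    - {"dp":[-20.4,-0.1,0.4],"rot":[0,0,0],"fingers":20}
    - {"dp":[-30.3,2.2,0.6],"rot":[0,0,0],"fingers":20}
    - {"dp":[-39.8,6.0,0.6],"rot":[0,0,0],"fingers":20}

```text
time_s: 14.2
position: [0.5059, 0.065, 0.1815]
eef_rot: [0.99, 0.143, 0.008, 0.002]
ft_force: [6.6, -3.1, 20.9]
gripper_width: 0.0258
finger_force: 69.0
```

drive_tool:
  moves:
    - {"dp":[-8.7,5.3,0.1],"rot":[0,0,0],"fingers":20}
    - {"dp":[-16.6,11.8,0.3],"rot":[0,0,0],"fingers":20}
    - {"dp":[-23.2,19.5,0.5],"rot":[0,0,0],"fingers":20}
    - {"dp":[-28.6,28.1,0.6],"rot":[0,0,0],"fingers":20}

```text
time_s: 14.6
position: [0.4763, 0.0914, 0.1814]
eef_rot: [0.99, 0.143, 0.006, 0.003]
ft_force: [3.3, -8.0, 21.7]
gripper_width: 0.0261
finger_force: 69.2
```

drive_tool:
  moves:
    - {"dp":[-4.0,9.4,0.2],"rot":[0,0,0],"fingers":20}
    - {"dp":[-6.5,19.3,0.4],"rot":[0,0,0],"fingers":20}
    - {"dp":[-7.3,29.5,0.6],"rot":[0,0,0],"fingers":20}
    - {"dp":[-6.6,39.7,0.8],"rot":[0,0,0],"fingers":20}

```text
time_s: 15.0
position: [0.4676, 0.1304, 0.1812]
eef_rot: [0.99, 0.143, 0.003, 0.004]
ft_force: [-1.3, -10.3, 23.5]
gripper_width: 0.0259
finger_force: 69.3
```

drive_tool:
  moves:
    - {"dp":[2.3,9.9,0.4],"rot":[0,0,0],"fingers":20}
    - {"dp":[6.1,19.4,0.7],"rot":[0,0,0],"fingers":20}
    - {"dp":[11.4,28.1,0.9],"rot":[0,0,0],"fingers":20}
    - {"dp":[17.9,36.0,1.0],"rot":[0,0,0],"fingers":20}

```text
time_s: 15.4
position: [0.4829, 0.1668, 0.1811]
eef_rot: [0.99, 0.143, 0.001, 0.003]
ft_force: [-6.7, -9.1, 21.5]
gripper_width: 0.026
finger_force: 69.1
```

drive_tool:
  moves:
    - {"dp":[7.7,6.6,0],"rot":[0,0,0],"fingers":20}
    - {"dp":[16.3,12.0,0],"rot":[0,0,0],"fingers":20}
    - {"dp":[25.7,16.0,0],"rot":[0,0,0],"fingers":20}
    - {"dp":[35.6,18.5,0],"rot":[0,0,0],"fingers":20}

```text
time_s: 15.8
position: [0.517, 0.1877, 0.1809]
eef_rot: [0.99, 0.144, -0.0, 0.002]
ft_force: [-8.4, -4.0, 19.1]
gripper_width: 0.026
finger_force: 68.9
```

drive_tool:
  moves:
    - {"dp":[10.2,0.8,-0.3],"rot":[0,0,0],"fingers":20}
    - {"dp":[20.4,0.1,-0.7],"rot":[0,0,0],"fingers":20}
    - {"dp":[30.3,-2.2,-1.1],"rot":[0,0,0],"fingers":20}
    - {"dp":[39.8,-6.0,-1.4],"rot":[0,0,0],"fingers":20}

```text
time_s: 16.2
position: [0.5579, 0.1844, 0.1808]
eef_rot: [0.989, 0.145, 0.002, -0.0]
ft_force: [-7.4, 1.9, 19.7]
gripper_width: 0.0263
finger_force: 69.1
```

drive_tool:
  moves:
    - {"dp":[8.7,-5.3,-0.4],"rot":[0,0,0],"fingers":20}
    - {"dp":[16.6,-11.8,-0.9],"rot":[0,0,0],"fingers":20}
    - {"dp":[23.2,-19.5,-1.4],"rot":[0,0,0],"fingers":20}
    - {"dp":[28.6,-28.1,-1.7],"rot":[0,0,0],"fingers":20}

```text
time_s: 16.6
position: [0.5889, 0.1572, 0.1809]
eef_rot: [0.989, 0.145, 0.005, -0.001]
ft_force: [-3.9, 3.1, 22.7]
gripper_width: 0.0257
finger_force: 69.4
```

drive_tool:
  moves:
    - {"dp":[4.0,-9.4,0],"rot":[0,0,0],"fingers":20}
    - {"dp":[6.5,-19.3,-0.1],"rot":[0,0,0],"fingers":20}
    - {"dp":[7.3,-29.5,-0.2],"rot":[0,0,0],"fingers":20}
    - {"dp":[6.6,-39.7,-0.2],"rot":[0,0,0],"fingers":20}

```text
time_s: 17.0
position: [0.5972, 0.1165, 0.1811]
eef_rot: [0.989, 0.145, 0.006, -0.0]
ft_force: [0.0, 3.4, 21.6]
gripper_width: 0.0256
finger_force: 69.2
```

drive_tool:
  moves:
    - {"dp":[-2.3,-9.9,0.1],"rot":[0,0,0],"fingers":20}
    - {"dp":[-6.1,-19.4,0.2],"rot":[0,0,0],"fingers":20}
    - {"dp":[-11.4,-28.1,0.2],"rot":[0,0,0],"fingers":20}
    - {"dp":[-17.9,-36.0,0.2],"rot":[0,0,0],"fingers":20}

```text
time_s: 17.4
position: [0.5799, 0.0797, 0.1813]
eef_rot: [0.99, 0.144, 0.007, 0.0]
ft_force: [0.7, 2.3, 22.5]
gripper_width: 0.0261
finger_force: 69.2
```

drive_tool:
  moves:
    - {"dp":[-7.7,-6.6,0.1],"rot":[0,0,0],"fingers":20}
    - {"dp":[-16.3,-12.0,0.1],"rot":[0,0,0],"fingers":20}
    - {"dp":[-25.7,-16.0,0.1],"rot":[0,0,0],"fingers":20}
    - {"dp":[-35.6,-18.5,0.1],"rot":[0,0,0],"fingers":20}

```text
time_s: 17.8
position: [0.5453, 0.0606, 0.1815]
eef_rot: [0.99, 0.144, 0.008, 0.001]
ft_force: [4.2, 0.2, 22.1]
gripper_width: 0.0262
finger_force: 69.2
```

drive_tool:
  moves:
    - {"dp":[-10.2,-0.8,0.2],"rot":[0,0,0],"fingers":20}
    - {"dp":[-20.4,-0.1,0.4],"rot":[0,0,0],"fingers":20}
    - {"dp":[-30.3,2.2,0.6],"rot":[0,0,0],"fingers":20}
    - {"dp":[-39.8,6.0,0.6],"rot":[0,0,0],"fingers":20}

```text
time_s: 18.2
position: [0.5059, 0.065, 0.1815]
eef_rot: [0.99, 0.143, 0.008, 0.002]
ft_force: [6.6, -3.4, 20.6]
gripper_width: 0.0259
finger_force: 69.1
```

drive_tool:
  moves:
    - {"dp":[-8.7,5.3,0.1],"rot":[0,0,0],"fingers":20}
    - {"dp":[-16.6,11.8,0.3],"rot":[0,0,0],"fingers":20}
    - {"dp":[-23.2,19.5,0.5],"rot":[0,0,0],"fingers":20}
    - {"dp":[-28.6,28.1,0.6],"rot":[0,0,0],"fingers":20}

```text
time_s: 18.6
position: [0.4763, 0.0914, 0.1814]
eef_rot: [0.99, 0.143, 0.006, 0.003]
ft_force: [4.0, -8.6, 22.4]
gripper_width: 0.0261
finger_force: 69.2
```

drive_tool:
  moves:
    - {"dp":[-4.0,9.4,0.2],"rot":[0,0,0],"fingers":20}
    - {"dp":[-6.5,19.3,0.4],"rot":[0,0,0],"fingers":20}
    - {"dp":[-7.3,29.5,0.6],"rot":[0,0,0],"fingers":20}
    - {"dp":[-6.6,39.7,0.8],"rot":[0,0,0],"fingers":20}

```text
time_s: 19.0
position: [0.4676, 0.1305, 0.1812]
eef_rot: [0.99, 0.143, 0.003, 0.004]
ft_force: [-1.2, -9.2, 22.6]
gripper_width: 0.0259
finger_force: 69.3
```

drive_tool:
  moves:
    - {"dp":[2.3,9.9,0.4],"rot":[0,0,0],"fingers":20}
    - {"dp":[6.1,19.4,0.7],"rot":[0,0,0],"fingers":20}
    - {"dp":[11.4,28.1,0.9],"rot":[0,0,0],"fingers":20}
    - {"dp":[17.9,36.0,1.0],"rot":[0,0,0],"fingers":20}

```text
time_s: 19.4
position: [0.4829, 0.1667, 0.1811]
eef_rot: [0.99, 0.143, 0.001, 0.003]
ft_force: [-4.4, -9.4, 20.8]
gripper_width: 0.026
finger_force: 69.1
```

drive_tool:
  moves:
    - {"dp":[7.7,6.6,0],"rot":[0,0,0],"fingers":20}
    - {"dp":[16.3,12.0,0],"rot":[0,0,0],"fingers":20}
    - {"dp":[25.7,16.0,0],"rot":[0,0,0],"fingers":20}
    - {"dp":[35.6,18.5,0],"rot":[0,0,0],"fingers":20}

```text
time_s: 19.8
position: [0.5169, 0.1877, 0.1809]
eef_rot: [0.99, 0.144, -0.0, 0.002]
ft_force: [-8.9, -3.2, 18.6]
gripper_width: 0.026
finger_force: 68.9
```

drive_tool:
  moves:
    - {"dp":[10.2,0.8,-0.3],"rot":[0,0,0],"fingers":20}
    - {"dp":[20.4,0.1,-0.7],"rot":[0,0,0],"fingers":20}
    - {"dp":[30.3,-2.2,-1.1],"rot":[0,0,0],"fingers":20}
    - {"dp":[39.8,-6.0,-1.4],"rot":[0,0,0],"fingers":20}

```text
time_s: 20.2
position: [0.5579, 0.1844, 0.1808]
eef_rot: [0.989, 0.145, 0.002, -0.0]
ft_force: [-7.5, 2.0, 20.7]
gripper_width: 0.026
finger_force: 69.1
```

drive_tool:
  moves:
    - {"dp":[8.7,-5.3,-0.4],"rot":[0,0,0],"fingers":20}
    - {"dp":[16.6,-11.8,-0.9],"rot":[0,0,0],"fingers":20}
    - {"dp":[23.2,-19.5,-1.4],"rot":[0,0,0],"fingers":20}
    - {"dp":[28.6,-28.1,-1.7],"rot":[0,0,0],"fingers":20}

```text
time_s: 20.6
position: [0.5889, 0.1572, 0.1808]
eef_rot: [0.989, 0.145, 0.005, -0.001]
ft_force: [-2.9, 3.1, 22.8]
gripper_width: 0.0258
finger_force: 69.4
```

drive_tool:
  moves:
    - {"dp":[4.0,-9.4,0],"rot":[0,0,0],"fingers":20}
    - {"dp":[6.5,-19.3,-0.1],"rot":[0,0,0],"fingers":20}
    - {"dp":[7.3,-29.5,-0.2],"rot":[0,0,0],"fingers":20}
    - {"dp":[6.6,-39.7,-0.2],"rot":[0,0,0],"fingers":20}

```text
time_s: 21.0
position: [0.5972, 0.1165, 0.1811]
eef_rot: [0.989, 0.145, 0.006, -0.0]
ft_force: [0.5, 2.5, 22.0]
gripper_width: 0.0257
finger_force: 69.2
```

drive_tool:
  moves:
    - {"dp":[-1.4,-6.7,0],"rot":[0,0,0],"fingers":20}
    - {"dp":[-3.0,-12.1,0],"rot":[0,0,0],"fingers":20}
    - {"dp":[-4.2,-15.3,0],"rot":[0,0,0],"fingers":20}
    - {"dp":[-4.7,-16.3,0],"rot":[0,0,0],"fingers":20}
    - {"dp":[-4.7,-16.3,0.5],"rot":[0,0,0],"fingers":20}

```text
time_s: 21.5
position: [0.5924, 0.099, 0.1813]
eef_rot: [0.99, 0.144, 0.006, 0.0]
ft_force: [0.9, 0.8, 17.5]
gripper_width: 0.0257
finger_force: 68.8
```

drive_tool:
  moves:
    - {"dp":[0,0,0.8],"rot":[0,0,0],"fingers":20}
    - {"dp":[0,0,1.6],"rot":[0,0,0],"fingers":24}
    - {"dp":[0,0,1.6],"rot":[0,0,0],"fingers":34}
    - {"dp":[0,0,1.6],"rot":[0,0,0],"fingers":48}
    - {"dp":[0,0,1.6],"rot":[0,0,0],"fingers":48}
  newtons: 30

```text
time_s: 22.0
position: [0.5867, 0.0979, 0.177]
eef_rot: [0.99, 0.145, -0.001, 0.0]
ft_force: [-0.6, 0.4, 0.3]
gripper_width: 0.0479
finger_force: 0.0
```

drive_tool:
  moves:
    - {"dp":[0,0,15],"rot":[0,0,0],"fingers":48}
    - {"dp":[0,0,40],"rot":[0,0,0],"fingers":48}
    - {"dp":[0,0,75],"rot":[0,0,0],"fingers":48}
    - {"dp":[0,0,110],"rot":[0,0,0],"fingers":48}
    - {"dp":[0,0,130],"rot":[0,0,0],"fingers":48}

```text
time_s: 22.5
position: [0.5879, 0.0994, 0.3116]
eef_rot: [0.989, 0.145, 0.002, -0.0]
ft_force: [0.5, -0.0, -0.3]
gripper_width: 0.048
finger_force: 0.0
```

```bash
python3 -c "
from h import *
s=ctrl.sense();print(s['time_s'],s['position'],s['ft_force'],s['gripper_width'])
im=ctrl.get_image('side');cv2.imwrite('pics/end.png',cv2.convertScaleAbs(cv2.resize(im[120:270,230:430],None,fx=4,fy=4,interpolation=2),alpha=1.5))"
```

```text
22.5 [0.58787854 0.09940271 0.31155758] [ 0.52013577 -0.00753686 -0.27126039] 0.048040506881023876
```

View pics/end.png

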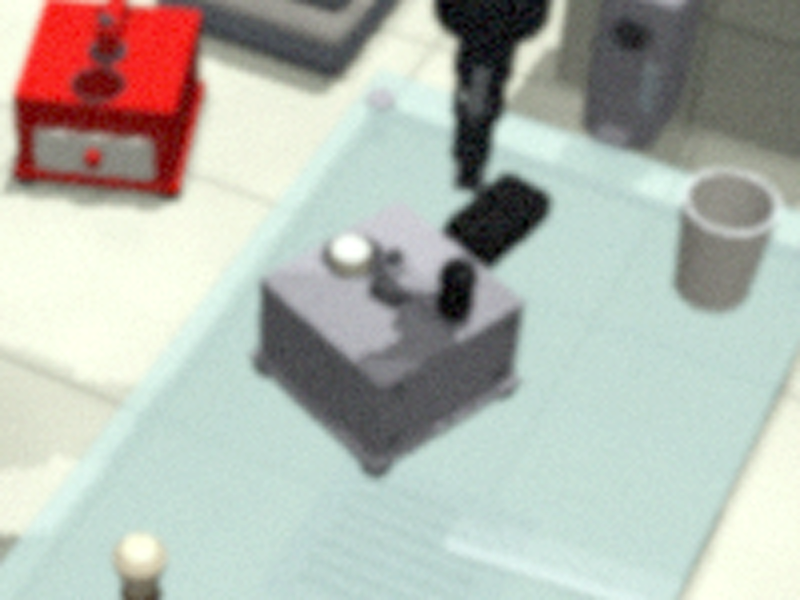

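The mill stands flat where it was, the soap is in the chute (350,252), the knob is at the back (456,290), and the gripper is clear.

```bash
python3 -c "
from plant import ctrl
print(ctrl.close_job())"
```

```text
the job is handed in; nothing more can be done
None
```

The soap stick stands in the chute, the crank has made three clockwise turns and rests about 0.08 rad short of the back, and the job is handed in at 22.5 s of 72 s; no verdict came back. The press read 12.7 to 36.6 N in the first turn (outside the 15 to 25 N asked; the peak put about 53 N under the mill, limit 55 N) and about 18 to 24 N in turns two and three.

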